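Unload the angle bracket from the toggle clamp fixture

ROBOT

A 7-joint arm with a two-finger parallel gripper is mounted at the origin on a cart in front of the work surface, level with it; the furniture and walls round the work are solid. World frame = base frame: x ahead of the robot, y to its left, z up, the work surface at z = 0. Lengths are in m, angles in degrees, forces in N, time in s.
With the tool pointing down it reaches from about 0.4 to 0.85 m from the base axis. Payload 4.5 kg.
Tool frame: the origin (TCP) lies at the very end of the fingers, on their centre line; the grasp point (between the pads) lies behind it (robot.pinch_z is the z of the grasp point in the tool frame, in m); z points along the fingers, y is the line along which they close (so a half turn about z gives the same grasp; the last joint's range is limited). The gripper opens to 85 mm and grips with 20 to 120 N. Pads are 22 mm wide; open, the fingers measure 114 mm over their backs; the gripper's body (76 mm by 85 mm) begins 54 mm behind the grasp point. The pads swing forward as they close: fully open they stand 13 mm farther back than shut.
Start: joints at [-72.663, 39.483, -11.15, 89.685, 9.013, 51.709, -12.324], TCP at [0.166, 0.603, 0.231] pointing down, gripper open.
Joint ranges: [-172.22, 172.22], [-26.19, 119.32], [-84.43, 86.54], [7.71, 146.69], [-57.33, 237.33], [2.42, 119.75], [-152.13, 152.13]. Speed limits (degrees/s): [147.25, 147.25, 180, 180, 180, 180, 180].

INTERFACE

Orientations are given as a 3x3 rotation matrix whose columns are the frame's x, y, z axes.
In Python, from rig import robot gives the robot as it stands. Calls block until the motion is done:
- robot.goto(position, orientation): joint-space move of the TCP to a pose.
- robot.servo_line(position, feed=0.15, attitude=None): straight line of the TCP; attitude=None keeps the orientation; feed is the mean speed in m/s.
- robot.set_joints(angles): joint-space move.
- robot.move_gripper(opening, f_grip=None): finger opening in m; f_grip is the grip in N (None keeps the last); returns when the fingers have stopped.
- robot.pause(seconds).
- robot.ik(position, orientation): joint angles nearest the present ones, or None.
- robot.state(): the state.
- robot.capture(name): name is "side" or "top"; returns the picture (384x512x3 uint8, red, green, blue); there is no depth.
- robot.camera_params(name): a dict with "vertical_fov" (degrees; the focal length in pixels is half the picture's height over the tangent of half this angle, whatever the lens; pixels are square), "cx", "cy" (the principal point, pixels), "cam_to_world" (4x4, takes a point from camera to world coordinates). Camera axes: x right, y up, looking along -z (the intrinsics and any distortion apply to the point x, -y, -z); pixel columns grow to the right and rows downward; lengths in m; the calibration is good to about 2 mm. A picture is of the moment at which its call begins. camera_params takes no time and is no camera call.
A pose or a line that the arm cannot do raises robot.IKError and nothing moves.
- robot.close_job(): hands the job in; it is judged then, once.
Trained networks look in the newest picture that a camera, given by its name, has taken for a name from the list of things; names that differ only in an ending like _2 or _b are one class to them, and where a whole thing is asked for, a point or a joint stands for the part that bears it (a point fixed in the world has none). Each returns a list of dicts, best first, with "score" (0 to 1); they miss things now and then, are a little off and sometimes report something else, mostly with a low value. They report only what shows in the picture. A call takes as long as a camera call.
- robot.silhouettes(label, camera): "region" (384x512 bool, what is visible of it) and "rect" ([left, top, right, bottom] in pixels, round what is visible of it).
- robot.pinpoint(label, camera): "uv" ([column, row] in pixels: a listed point, or the origin of a listed thing).
The state is a dict: "time_s": time; "joints": joint angles; "qvel": joint speeds; "joint_efforts": joint torques, N m; "eef_pos": TCP position; "ee_rot": TCP orientation; "contact_force": force on the tool from outside, world axes, zero at the start; "wrist_torque": the same for the moment, N m; "finger_gap": finger opening in m; "finger_force": force on a finger pad.
Only numpy, scipy, OpenCV 4.12 (cv2) and the standard library are available. Lean on these libraries where they do the work, as an engineer would, in place of code of your own. Each camera call takes 0.05 s, during which the arm holds its last target. There are 200 camera calls.

TASK

Flip the toggle clamp's lever up and over past its centre so that it stays open, lift the freed angle bracket out of the fixture and stand it on its foot on the bare worktop, letting go of it. Then take it again the other way (the fixture leaves only its two ends free, the pocket only its upright leg) and set it down in the empty pocket of the grey holder, flat on its foot and facing the same way as the finished bracket beside it, and leave the clamp folded back down. Do not drop the bracket, and leave the finished bracket, the mug and the black tin where they are.

Things in the scene. Friction and masses are not known exactly. Their poses are not given: they have to be found in the camera images.
- clamp_arm (a joint): Clamp lever angle, rad: 0 = shut (arm level, its rubber pad on the bracket's foot), 1.62 = fully open stop. A gravity over-centre lever: below about 1.1 it falls shut when let go, beyond that it falls open and stays. It needs only 1 to 3 N at the handle tip; a pusher should rise and sink with the tip in an arc.
- fixture: Drilling fixture, screwed down. Origin on the worktop; x along the hinge, y from bracket to clamp, z up. Dark base plate 100 mm (x), y -125 to 60 mm, 16 mm high. The bracket stands on it, centred at y -70 mm, its leg's back against a steel backstop 56 mm wide, 54 mm above the worktop (so the leg cannot be pinched there); its two ends are free.
- clamp_pivot (a point): Hinge of the clamp, 60 mm above the worktop, at x 0, y 15 mm of the fixture. Axes as the fixture's. Shut, the clamp's steel arm (18 mm wide, 78 mm long) reaches level to -y over the bracket's foot; open, it stands up, upright, clear of the bracket. The mount round the hinge rises to 68 mm.
- handle_tip (a point): Tip of the clamp's black round handle (18 mm thick), out on the -x side: x -40 mm of the fixture, 92 mm from the hinge line. Shut, the handle leans 46 degrees from vertical to the fixture's -y, over the bracket, tip 124 mm above the worktop. Pushed to +y it rises over the hinge (152 mm) and falls to 47 degrees on the +y side, tip 123 mm; pushed back to -y it shuts.
- bracket_mid (a point): Centre (half-way up) of the aluminium angle bracket, about 0.16 kg, 64 (x) x 56 (y) x 52 (z) mm. L section, 8 mm thick: level foot underneath, upright leg along the foot's -y edge (y -28 to -20 mm). Axes: x along its length, y from leg to foot edge, z up; at the start as the fixture's, and 42 mm high. Standing on the worktop this point is 26 mm high.
- bracket_leg (a point): Centre of the bracket's upright leg (half-way up, mid-thickness), 24 mm to -y of bracket_mid; axes as bracket_mid.
- holder: Grey plastic holder with two pockets in a row, screwed down, 70 (x) x 166 (y) mm. Origin on the worktop under its centre; x from front to back, y along the row, z up. Each pocket is 74 mm wide (y) between plates that rise to 62 mm above the worktop, 62 mm deep (x) between lips 20 mm high, its floor 10 mm above the worktop. The +y pocket is empty.
- pocket_free (a point): Where the bracket's centre must come in the empty pocket: 36 mm above the worktop, 40 mm to +y of the holder's centre. Axes as the holder's. The bracket goes in with its length along the holder's y, upright leg at the back (+x), foot towards the front (the bracket's y axis along the holder's -x).
- bracket_done_mid (a point): Centre of the finished bracket, identical, standing loose in the holder's -y pocket; leave it.
- mug: Blue and white mug, 78x112x92 mm, origin under its centre; stands farther back, leave it.
- tin: Round black tin, 89 mm across, 20 mm high, origin under its centre; lies farther back, leave it.

How it is judged (in metres and radians):
On the way, in this order (a step that is already met when the one before it is completed fails the run):
1. the clamp lever is open past centre (value of joint clamp_arm above 1.4 rad), for 0.2 s.
2. the bracket is lifted clear of the fixture (height (world z) of bracket_mid above 0.08 m), for 0.05 s.
3. the bracket stands on its foot on the worktop, let go (height (world z) of bracket_mid below 0.031 m and angle between bracket_mid's own z axis and vertical below 0.1 rad and contact force between bracket and the fingers below 0.1 N and linear speed of bracket below 0.02 m/s), for 0.2 s.
4. the bracket sits in the empty pocket, let go (distance between bracket_mid and pocket_free below 0.011 m and angle between bracket_mid's own z axis and vertical below 0.1 rad and angle between the x axis of bracket_mid and the y axis of pocket_free, either way round below 0.15 rad and x of bracket_leg in the frame of pocket_free above 0.01 m and contact force between bracket and the fingers below 0.1 N and linear speed of bracket below 0.02 m/s), for 0.2 s.
At the end, for the whole second after the job is handed in: The bracket rests in the empty pocket, centre within 11 mm of the pocket's, upright within 0.1 rad, along the row within 0.15 rad, leg over 10 mm behind the middle, released; the clamp is shut (below 0.1 rad); the finished bracket within 15 mm of its start (all of step 4 and value of joint clamp_arm below 0.1 rad and distance of bracket_done_mid from where it was at the start of the episode below 0.015 m); the robot touches nothing.
It fails at once if the bracket is dropped or thrown (faster than 0.5 m/s while not held) (contact force between bracket and the fingers below 0.1 N and linear speed of bracket above 0.5 m/s).
It fails at once if the finished bracket is displaced (distance of bracket_done_mid from where it was at the start of the episode above 0.03 m).
It fails at once if the mug or the tin is displaced (distance of any of mug, tin from where it was at the start of the episode above 0.03 m).
It also fails if it takes over 72 s, if anything falls off the work surface, if the arm or the gripper's body presses on something with over 40 N, if the wrist force passes 120 N, or if a joint passes its speed limit or range.

## Working session

There is one attempt and no reset: what is moved stays moved. The work goes in short steps, each a Python script; the robot and the scene stay as the last script left them, time stands still between calls to the robot, and variables do not carry over. Pictures are saved under pics/ and viewed, at most 10 in all, crops included, and the job is handed in when it is done.

```bash
ls; mkdir -p pics; python3 - <<'E'
from rig import robot
import cv2,numpy as np
np.set_printoptions(precision=4,suppress=True)
print(robot.pinch_z)
for c in ("side","top"):
    im=robot.capture(c); cv2.imwrite(f"pics/{c}0.png",im[:,:,::-1])
    print(c,robot.camera_params(c))
    for l in ("fixture","clamp_pivot","handle_tip","bracket_mid","bracket_leg","holder","pocket_free","bracket_done_mid","mug","tin"):
        print(l,[(np.round(d["uv"],1),round(d["score"],2)) for d in robot.pinpoint(l,c)[:3]])
print(robot.state())
E
```

```text
pics
-0.0187
side {'vertical_fov': 45.82469103876047, 'cx': 261.1758373684561, 'cy': 192.43688880564318, 'cam_to_world': array([[-0.9896,  0.0737, -0.1237,  0.4343],
       [-0.1438, -0.4669,  0.8725,  0.9749],
       [ 0.0065,  0.8812,  0.4727,  0.6448],
       [ 0.    ,  0.    ,  0.    ,  1.    ]])}
fixture [(array([304.1, 198.8]), 0.7), (array([297.4, 287.6]), 0.65)]
clamp_pivot [(array([305.9, 178.8]), 0.57)]
handle_tip [(array([316.3, 147.1]), 0.64)]
bracket_mid [(array([299.2, 175.2]), 0.52)]
bracket_leg [(array([299.8, 168.7]), 0.5)]
holder [(array([297.9, 288.5]), 0.62), (array([297.7, 281.4]), 0.46), (array([300.4, 174.4]), 0.39)]
pocket_free [(array([295.3, 280.2]), 0.71)]
bracket_done_mid [(array([300.4, 261.5]), 0.46), (array([296. , 284.6]), 0.27)]
mug [(array([299.4, 174.1]), 0.31)]
tin []
top {'vertical_fov': 45.76462687730969, 'cx': 245.29370618419836, 'cy': 195.14038184652145, 'cam_to_world': array([[ 0.0831,  0.9719, -0.2202,  0.3037],
       [-0.9965,  0.082 , -0.0145, -0.0422],
       [ 0.0039,  0.2207,  0.9753,  1.2555],
       [ 0.    ,  0.    ,  0.    ,  1.    
[... 402 characters left out ...]
4]), 0.2)]
mug [(array([209., 152.]), 0.89)]
tin [(array([260.6, 159.1]), 0.84)]
{'time_s': 1.1, 'joints': array([-72.6635,  39.4825, -11.1486,  89.6857,   9.0121,  51.7099,
       -12.3246]), 'qvel': array([-0.033 ,  0.0177,  0.0075, -0.0146, -0.0031, -0.0213, -0.0305]), 'joint_efforts': array([ -0.0001, -53.9569,  -1.267 , -15.8877,   0.01  ,   0.0017,
         0.    ]), 'eef_pos': array([0.166 , 0.6026, 0.2313]), 'ee_rot': array([[-0.9641,  0.2656,  0.    ],
       [ 0.2656,  0.9641,  0.0001],
       [ 0.    ,  0.0001, -1.    ]]), 'contact_force': array([ 0.3226, -0.2404,  0.1354]), 'wrist_torque': array([ 0.0409,  0.0014, -0.0089]), 'finger_force': 0.0, 'finger_gap': 0.08573741136094254}
```

View pics/side0.png

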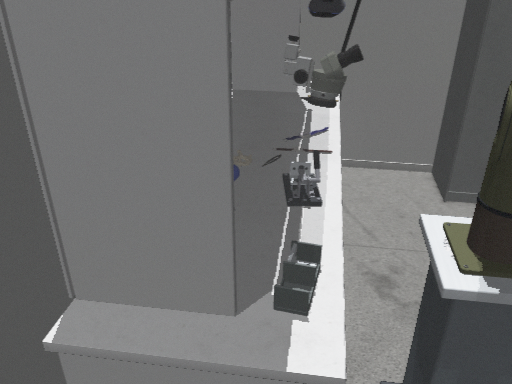

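View pics/top0.png

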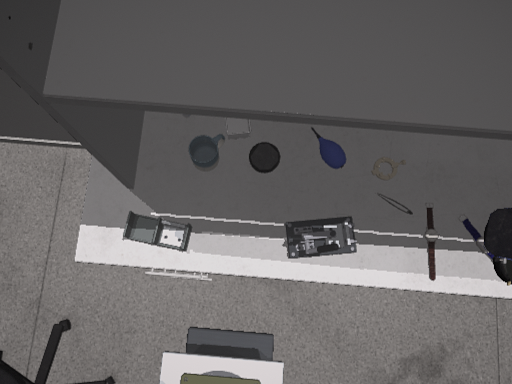

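```bash
cat > h.py <<'E'
from rig import robot
import cv2,numpy as np
np.set_printoptions(precision=4,suppress=True)
def ray(c,uv):
    p=robot.camera_params(c);f=192/np.tan(np.radians(p["vertical_fov"])/2);T=p["cam_to_world"]
    d=T[:3,:3]@np.array([(uv[0]-p["cx"])/f,-(uv[1]-p["cy"])/f,-1]);return T[:3,3],d
def onz(c,uv,z):
    o,d=ray(c,uv);return o+d*(z-o[2])/d[2]
def tri(u1,u2):
    o1,d1=ray("top",u1);o2,d2=ray("side",u2)
    s=np.linalg.lstsq(np.c_[d1,-d2],o2-o1,rcond=None)[0]
    a,b=o1+s[0]*d1,o2+s[1]*d2;return (a+b)/2,np.linalg.norm(a-b)
def proj(c,P):
    p=robot.camera_params(c);f=192/np.tan(np.radians(p["vertical_fov"])/2);T=p["cam_to_world"]
    q=T[:3,:3].T@(np.array(P)-T[:3,3]);return np.array([p["cx"]+f*q[0]/-q[2],p["cy"]-f*q[1]/-q[2]])
E
python3 - <<'E'
from h import *
import cv2
Z=dict(fixture=0,clamp_pivot=.06,handle_tip=.124,bracket_mid=.042,bracket_leg=.042,holder=0,pocket_free=.036,bracket_done_mid=.036,mug=0,tin=0)
t=dict(fixture=(306.7,236.4),clamp_pivot=(306.6,233.4),handle_tip=(334.3,244.5),bracket_mid=(334.8,236.4),bracket_leg=(347.2,233.5),holder=(158.9,229.3),pocket_free=(143.8,225.5),bracket_done_mid=(171.6,235.4),mug=(209,152),tin=(260.6,159.1))
s=dict(fixture=(304.1,198.8),clamp_pivot=(305.9,178.8),handle_tip=(316.3,147.1),bracket_mid=(299.2,175.2),bracket_leg=(299.8,168.7),holder=(297.9,288.5),pocket_free=(295.3,280.2),bracket_done_mid=(300.4,261.5))
for k in t:
    print(k,onz("top",t[k],Z[k])[:2], (onz("side",s[k],Z[k])[:2],*tri(t[k],s[k])) if k in s else "")
print("panel corner",onz("top",(160,213),0),onz("side",(235,316),0), "panel edge tri",tri((160,213),(235,316)))
for c,b in (("top",(100,190,220,270)),("top",(270,200,370,270)),("side",(250,120,350,330))):
    im=cv2.imread(f"pics/{c}0.png")[b[1]:b[3],b[0]:b[2]]
    cv2.imwrite(f"pics/c_{c}_{b[0]}.png",cv2.resize(im,None,fx=4 if c=="top" else 3,fy=4 if c=="top" else 3,interpolation=2))
a=cv2.imread("pics/c_top_100.png");b=cv2.imread("pics/c_top_270.png");b=cv2.resize(b,(480,336))[:280]
b=cv2.imread("pics/c_top_270.png")
w=480;c=np.zeros((600,480,3),np.uint8);c[:320]=a;c[320:600,:400]=b
s_=cv2.resize(cv2.imread("pics/c_side_250.png"),(286,600))
cv2.imwrite("pics/comb.png",np.hstack([c,s_]))
E
```

```text
fixture [ 0.4846 -0.203 ] (array([ 0.4731, -0.196 ]), array([ 0.4791, -0.2029, -0.0028]), np.float64(0.01169549066781475))
clamp_pivot [ 0.4839 -0.1946] (array([ 0.4716, -0.2073]), array([ 0.4769, -0.1932,  0.068 ]), np.float64(0.011495560195897607))
handle_tip [ 0.4522 -0.2567] (array([ 0.4491, -0.2956]), array([ 0.4493, -0.2534,  0.1414]), np.float64(0.001287660262497478))
bracket_mid [ 0.4848 -0.2727] (array([ 0.4943, -0.265 ]), array([ 0.4902, -0.2739,  0.0369]), np.float64(0.009108776877661824))
bracket_leg [ 0.4954 -0.3056] (array([ 0.4957, -0.3114]), array([ 0.4952, -0.305 ,  0.045 ]), np.float64(0.0003916905911140012))
holder [0.47   0.2078] (array([0.4618, 0.2058]), array([0.4657, 0.2076, 0.0021]), np.float64(0.007978677260223669))
pocket_free [0.4721 0.2426] (array([0.4676, 0.2233]), array([0.4685, 0.2395, 0.0494]), np.float64(0.003401302839605893))
bracket_done_mid [0.4516 0.1645] (array([0.4614, 0.1573]), array([0.4562, 0.1637, 0.04  ]), np.float64(0.01009837569137384))
mug [0.7058 0.0917] 
tin [ 0.697  -0.0585] 
panel corner [0.516  0.2105 0.    ] [0.5796 0.308  0.    ] panel edge tri (array([ 0.5635,  0.2294, -0.0804]), np.float64(0.06698539807516583))
```

View pics/comb.png

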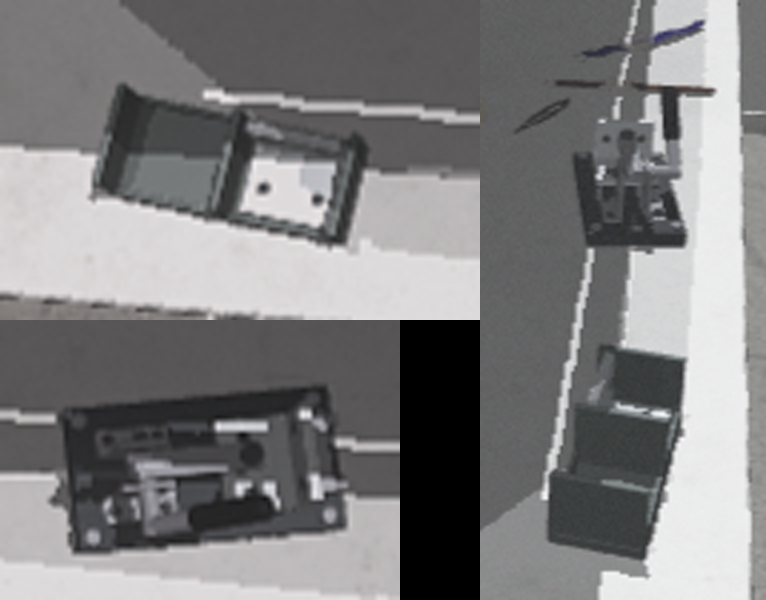

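```bash
cat > fit.py <<'E'
from h import *
from scipy.optimize import minimize
K=4
def box(x0,x1,y0,y1,z0,z1): return np.array([[x,y,z] for x in(x0,x1) for y in(y0,y1) for z in(z0,z1)])/1000.
HB=[box(-35,35,-83,83,0,10)]+[box(-35,35,c-3,c+3,0,62) for c in(-80,0,80)]+[box(c-2,c+2,-83,83,0,20) for c in(-33,33)]
def place(B,p):
    c,s=np.cos(p[2]),np.sin(p[2]);return B@np.array([[c,s,0],[-s,c,0],[0,0,1]])+[p[0],p[1],p[3] if len(p)>3 else 0]
def render(c,B,p,win):
    u0,v0,u1,v1=win;m=np.zeros(((v1-v0)*K,(u1-u0)*K),np.uint8)
    for b in B:
        q=np.array([proj(c,P) for P in place(b,p)])
        q=((q-[u0-.5,v0-.5])*K-.5);h=cv2.convexHull((q*16).round().astype(np.int32));cv2.fillConvexPoly(m,h,255,shift=4)
    return cv2.resize(m,(u1-u0,v1-v0),interpolation=cv2.INTER_AREA)/255.
def fit(B,masks,p0,nz=0):
    def cost(q):
        p=np.array(p0)+np.array(q)*[.01,.01,.1]
        e=0
        for c,(m,w) in masks.items():
            r=render(c,B,p,w);M=m[w[1]:w[3],w[0]:w[2]];e+=np.abs(r-M).sum()/M.sum()
        return e
    r=minimize(cost,[0,0,0],method="Nelder-Mead",options=dict(initial_simplex=[[0,0,0],[1,0,0],[0,1,0],[0,0,1]],maxiter=120,fatol=1e-4))
    return np.array(p0)+r.x*[.01,.01,.1],r.fun
E
python3 - <<'E'
from fit import *
W={"top":(90,180,240,280),"side":(240,220,360,340)}
F={"top":(260,190,380,280),"side":(260,120,350,230)}
mh={};mf={}
for c in("top","side"):
    m=np.zeros((384,512),bool)
    for l in("holder","bracket_done_mid"):
        for d in robot.silhouettes(l,c)[:3]:
            r=d["rect"];print(c,l,round(d["score"],2),np.round(r))
            w=W[c]
            if d["score"]>.4 and r[0]>w[0] and r[1]>w[1] and r[2]<w[2] and r[3]<w[3]: m|=d["region"]
    m=cv2.morphologyEx(m.astype(np.uint8),cv2.MORPH_CLOSE,np.ones((5,5)))
    mh[c]=(m,W[c])
    f=np.zeros((384,512),bool)
    for l in("fixture","bracket_mid","clamp_arm"):
        for d in robot.silhouettes(l,c)[:2]:
            r=d["rect"];print(c,l,round(d["score"],2),np.round(r)); w=F[c]
            if d["score"]>.4 and r[0]>w[0] and r[1]>w[1] and r[2]<w[2] and r[3]<w[3]: f|=d["region"]
    mf[c]=(cv2.morphologyEx(f.astype(np.uint8),cv2.MORPH_CLOSE,np.ones((5,5))),F[c])
np.savez("masks.npz",ht=mh["top"][0],hs=mh["side"][0],ft=mf["top"][0],fs=mf["side"][0])
BD=HB+[box(-28,28,-72,-8,10,18),box(20,28,-72,-8,10,62)]
for k in(("top",),("side",),("top","side")): print("holder",k,*fit(BD,{c:mh[c] for c in k},[.468,.207,-.25]))
FB=[box(-50,50,-125,60,0,16),box(-28,28,-106,-98,16,54),box(-32,32,-98,-42,16,24),box(-32,32,-98,-90,16,68)]
for k in(("top",),): print("fixture",k,*fit(FB,{c:mf[c] for c in k},[.48,-.205,.1]))
# corners read by eye
pc=[((62,412)),(328,388),(345,525),(75,550)]
P=np.array([onz("top",((u+.5)/4-.5+270,(v-320+.5)/4-.5+200),.016)[:2] for u,v in pc]);print(P,P.mean(0))
e=(P[0]+P[3]-P[1]-P[2]);print("yaw",np.arctan2(-e[0],e[1]),"centre-> origin along +y 32.5mm",P.mean(0)+.0325*e/np.linalg.norm(e), np.linalg.norm(e)/2)
# overlay masks
v=[]
for c,n in(("top","t"),("side","s")):
    im=cv2.imread(f"pics/{c}0.png")
    for M in(mh,mf):
        cs,_=cv2.findContours(M[c][0],0,2);cv2.drawContours(im,cs,-1,(0,0,255),1)
    v.append(im)
a=cv2.resize(v[0][190:280,90:380],None,fx=2.4,fy=2.4,interpolation=0);b=cv2.resize(v[1][120:340,240:360],None,fx=1.7,fy=1.7,interpolation=0)
o=np.zeros((600,700,3),np.uint8);o[:a.shape[0],:a.shape[1]]=a;o[220:220+b.shape[0],:b.shape[1]]=b;cv2.imwrite("pics/m.png",o)
E
```

```text
top holder 0.66 [123. 210. 190. 252.]
top bracket_done_mid 0.89 [160. 222. 187. 247.]
top bracket_done_mid 0.21 [190. 136. 224. 173.]
top fixture 0.74 [286. 217. 358. 258.]
top bracket_mid 0.87 [322. 224. 349. 247.]
top clamp_arm 0.7 [304. 231. 338. 255.]
side holder 0.64 [272. 242. 324. 314.]
side bracket_done_mid 0.7 [288. 244. 316. 265.]
side bracket_done_mid 0.49 [298. 147. 319. 184.]
side fixture 0.64 [284. 150. 325. 204.]
side bracket_mid 0.54 [291. 163. 313. 187.]
side clamp_arm 0.86 [300. 152. 322. 184.]Traceback (most recent call last):
  File "<stdin>", line 22, in <module>
  File "fit.py", line 21, in fit
    r=minimize(cost,[0,0,0],method="Nelder-Mead",options=dict(initial_simplex=[[0,0,0],[1,0,0],[0,1,0],[0,0,1]],maxiter=120,fatol=1e-4))
    res = _minimize_neldermead(fun, x0, args, callback, bounds=bounds,
                               **options)
    fxr = func(xr)
    fx = function(np.copy(x), *(wrapper_args + args))
  File "fit.py", line 19, in cost
    r=render(c,B,p,w);M=m[w[1]:w[3],w[0]:w[2]];e+=np.abs(r-M).sum()/M.sum()
  File "fit.py", line 11, in render
    q=np.array([proj(c,P) for P in place(b,p)])
                ~~~~^^^^^
  File "h.py", line 14, in proj
    p=robot.camera_params(c);f=192/np.tan(np.radians(p["vertical_fov"])/2);T=p["cam_to_world"]
ValueError: time passes only in moves, steps and waits
```

```bash
sed -i 's/robot.camera_params(c)/CP(c)/' h.py; sed -i '3a import functools\nCP=functools.lru_cache(None)(robot.camera_params)' h.py
cat > run1.py <<'E'
from fit import *
W={"top":(90,180,240,280),"side":(240,220,360,340)}
F={"top":(260,190,380,280),"side":(260,120,350,230)}
z=np.load("masks.npz") if __import__("os").path.exists("masks.npz") else None
mh={"top":(z["ht"],W["top"]),"side":(z["hs"],W["side"])};mf={"top":(z["ft"],F["top"]),"side":(z["fs"],F["side"])}
BD=HB+[box(-28,28,-72,-8,10,18),box(20,28,-72,-8,10,62)]
for k in(("top",),("side",),("top","side")): 
    H,e=fit(BD,{c:mh[c] for c in k},[.468,.207,-.25]);print("holder",k,H,e)
FB=[box(-50,50,-125,60,0,16),box(-28,28,-106,-98,16,54),box(-32,32,-98,-42,16,24),box(-32,32,-98,-90,16,68)]
FX,e=fit(FB,{"top":mf["top"]},[.48,-.205,.1]); print("fixture",FX,e)
pc=[((62,412)),(328,388),(345,525),(75,550)]
P=np.array([onz("top",((u+.5)/4-.5+270,(v-320+.5)/4-.5+200),.016)[:2] for u,v in pc]);print(P,P.mean(0))
e=(P[0]+P[3]-P[1]-P[2]);print("yaw",np.arctan2(-e[0],e[1]),"origin",P.mean(0)+.0325*e/np.linalg.norm(e), np.linalg.norm(e)/2)
v=[]
for c in("top","side"):
    im=cv2.resize(cv2.imread(f"pics/{c}0.png"),None,fx=4,fy=4,interpolation=2)
    for B,p in((BD,H),(FB,FX)):
        for b in B:
            q=np.array([proj(c,X) for X in place(b,p)]);q=(q+.5)*4-.5
            for i in range(8):
                for j in(1,2,4):
                    if i&j==0: cv2.line(im,tuple(q[i].round().astype(int).tolist()),tuple(q[i|j].round().astype(int).tolist()),(0,0,255),1)
    v.append(im)
o=np.zeros((600,800,3),np.uint8)
o[:300,:480]=v[0][800:1100,400:880][:300];o[300:600,:480]=v[0][820:1120,1060:1540]
s=v[1][560:1320,1040:1340];s=cv2.resize(s,(237,600));o[:,500:737]=s;cv2.imwrite("pics/m.png",o)
E
cat > mk.py <<'E'
from fit import *
W={"top":(90,180,240,280),"side":(240,220,360,340)};F={"top":(260,190,380,280),"side":(260,120,350,230)}
o={}
for c in("top","side"):
    for k,ls,w in(("h",("holder","bracket_done_mid"),W[c]),("f",("fixture","bracket_mid","clamp_arm"),F[c])):
        m=np.zeros((384,512),bool)
        for l in ls:
            for d in robot.silhouettes(l,c)[:3]:
                r=d["rect"]
                if d["score"]>.4 and r[0]>w[0] and r[1]>w[1] and r[2]<w[2] and r[3]<w[3]: m|=d["region"]
        o[k+c[0]]=cv2.morphologyEx(m.astype(np.uint8),cv2.MORPH_CLOSE,np.ones((5,5)))
np.savez("masks.npz",**o)
E
python3 mk.py && python3 run1.py
```

```text
holder ('top',) [ 0.4609  0.2025 -0.1479] 0.13051636088519009
holder ('side',) [ 0.4617  0.1994 -0.1233] 0.03228809634089857
holder ('top', 'side') [ 0.4616  0.2008 -0.1242] 0.16994084931742148
fixture [ 0.4786 -0.2091  0.1733] 0.041033897219018324
[[ 0.5154 -0.1396]
 [ 0.5476 -0.3219]
 [ 0.4539 -0.3364]
 [ 0.4217 -0.1544]] [ 0.4847 -0.2381]
yaw 0.17494657556063048 origin [ 0.479  -0.2061] 0.18500624778013397
```

View pics/m.png

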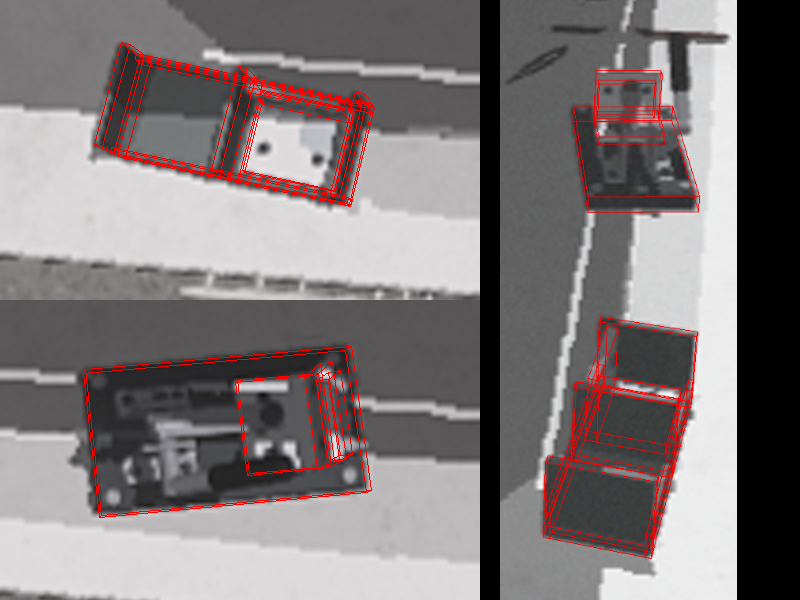

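```bash
cat >> h.py <<'E'
FX=np.array([.4788,-.2075,.174]); HO=np.array([.461,.203,-.14])
def w(fr,x,y,z):
    c,s=np.cos(fr[2]),np.sin(fr[2]);return np.array([fr[0]+c*x-s*y,fr[1]+s*x+c*y,z])
def down(a):  # tool y along world angle a
    c,s=np.cos(a),np.sin(a);return np.array([[-s,c,0],[c,s,0],[0,0,-1.]]).T.copy().T if 0 else np.column_stack([(s*-1,c,0),(c,s,0),(0,0,-1)]).astype(float)
def st(m=""):
    s=robot.state();print(m,"t%.1f"%s["time_s"],s["eef_pos"],"F",s["contact_force"],"gap %.4f ff %.1f"%(s["finger_gap"],s["finger_force"]),flush=True)
E
python3 - <<'E'
from h import *
for a in (FX[2],FX[2]+np.pi,HO[2],HO[2]+np.pi,HO[2]+np.pi/2,HO[2]-np.pi/2):
    for P in (w(FX,-40,-90,.13) if 0 else w(FX,-.04,-.09,.13),w(FX,0,-.086,.02),np.array([.47,0,.1]),w(HO,.02,.04,.05),w(FX,-.04,.12,.1)):
        q=robot.ik(P,down(a)); print(round(a,2),P,q)
R0=robot.state()["ee_rot"];print(down(0));print(robot.ik([.25,.42,.25],R0))
E
```

```text
0.17 [ 0.455  -0.3031  0.13  ] [ 40.0212  42.8824 -18.722  108.3205  23.8945  32.6323  15.5839]
0.17 [ 0.4937 -0.2922  0.02  ] [ 30.8668  54.0099  -8.366  106.0748  18.9425  21.2632  18.1606]
0.17 [0.47 0.   0.1 ] [ -3.2544  41.8665  -3.8102 122.6065   9.3796  15.7907  -5.1559]
0.17 [0.4864 0.2398 0.05  ] [-30.4661  49.7996  -1.097  111.564    2.6196  18.6597 -23.6868]
0.17 [ 0.4186 -0.0962  0.1   ] [  9.905   40.7282  -4.9678 129.2161  17.7834  10.6609  -1.3895]
3.32 [ 0.455  -0.3031  0.13  ] [  7.961   48.276   37.4077 110.0009 -47.0122  38.3033 -95.0004]
3.32 [ 0.4937 -0.2922  0.02  ] [ 12.075   57.4251  24.9647 107.0799 -50.78    27.3281 -96.4574]
3.32 [0.47 0.   0.1 ] [ 18.6244  46.7084 -40.1309 121.4887  57.921   33.6197 125.532 ]
3.32 [0.4864 0.2398 0.05  ] [-10.3324  53.9125 -35.8979 110.4879  55.7488  34.977  106.2729]
3.32 [ 0.4186 -0.0962  0.1   ] [ 25.1766  42.9228 -29.5648 128.4369  58.5693  23.191  136.2067]
-0.14 [ 0.455  -0.3031  0.13  ] [ 37.3689  42.4642 -14.2449 108.4629  18.6401  31.3162   2.6644]
-0.14 [ 0.4937 -0.2922  0.02  ] [ 29.1476  53.9364  -5.4019 106.168
[... 1137 characters left out ...]
9  21.1605  26.8122]
1.43 [ 0.4186 -0.0962  0.1   ] [ 19.7737  41.6096 -20.7172 128.7155  50.3164  17.773   37.0285]
-1.71 [ 0.455  -0.3031  0.13  ] [ 18.1404  43.7115  18.2341 109.4846 -25.0558  30.7011 -44.5878]
-1.71 [ 0.4937 -0.2922  0.02  ] [ 19.1571  54.9676  11.9897 106.7017 -28.0206  21.2279 -45.5295]
-1.71 [0.47 0.   0.1 ] [-15.4403  43.4389  16.1537 123.211  -37.8954  18.1462 -65.0964]
-1.71 [0.4864 0.2398 0.05  ] [-40.7947  51.4828  16.6258 112.1009 -37.2012  21.7318 -93.0933]
-1.71 [ 0.4186 -0.0962  0.1   ] [  0.5839  41.5685  10.0727 129.6602 -36.1209  11.3534 -54.2839]
[[-0.  1.  0.]
 [ 1.  0.  0.]
 [ 0.  0. -1.]]
[-55.9986  28.0819 -13.118  111.2588   9.2481  41.6516   0.0509]
```

```bash
python3 - <<'E'
from h import *
robot.move_gripper(0.0)
R0=robot.state()["ee_rot"];R=down(FX[2])
robot.goto([.25,.42,.25],R0); st("wp")
robot.goto(w(FX,-.04,-.095,.20),R); st("above")
robot.servo_line(w(FX,-.04,-.095,.110),feed=.15); st("low")
for ph in (-46,-30,-15,0,12,22,30,36):
    p=np.radians(ph); d=.015 if ph<0 else .008
    robot.servo_line(w(FX,-.04,.015+.092*np.sin(p)-.018,.060+.092*np.cos(p)-d),feed=.1); st(ph)
robot.servo_line(robot.state()["eef_pos"]+[0,0,.08],feed=.2)
im=robot.capture("top");cv2.imwrite("pics/open_t.png",cv2.resize(im[180:290,240:380,::-1],None,fx=4,fy=4))
im2=robot.capture("side");cv2.imwrite("pics/open.png",np.hstack([cv2.resize(im[180:290,260:380,::-1],(400,366)),cv2.resize(im2[110:230,260:360,::-1],(305,366))]))
E
```

```text
wp t3.7 [0.2495 0.4221 0.2503] F [-0.227   0.1748 -0.9032] gap -0.0000 ff 0.0
above t6.4 [ 0.4567 -0.3068  0.2001] F [-0.0847 -0.7051  0.2159] gap 0.0001 ff 0.0
low t7.1 [ 0.4565 -0.3081  0.1106] F [ 0.1556  0.2762 -0.2843] gap -0.0001 ff 0.0
-46 t7.5 [ 0.4519 -0.2826  0.1096] F [ 0.6911  0.2996 -0.2731] gap -0.0002 ff 0.0
-30 t7.9 [ 0.4491 -0.2636  0.1257] F [ 1.3306 -1.7978  2.3446] gap 0.0002 ff 1.4
-15 t8.3 [ 0.4438 -0.2403  0.1336] F [ 0.163  -0.5368  0.4025] gap -0.0001 ff 0.4
0 t8.7 [ 0.4397 -0.2169  0.144 ] F [ 0.3186 -0.7641  0.5077] gap 0.0001 ff 0.2
12 t9.1 [ 0.4365 -0.1981  0.1418] F [ 0.0834 -0.8651  0.6159] gap 0.0003 ff 0.0
22 t9.4 [ 0.4337 -0.1831  0.1371] F [ 0.5104 -0.3468 -0.5966] gap -0.0003 ff 0.0
30 t9.7 [ 0.4318 -0.1719  0.1315] F [-0.4386 -0.3999  0.6503] gap -0.0001 ff 0.0
36 t9.9 [ 0.4304 -0.164   0.1263] F [0.4823 0.0112 0.7959] gap -0.0000 ff 0.0
```

View pics/open.png

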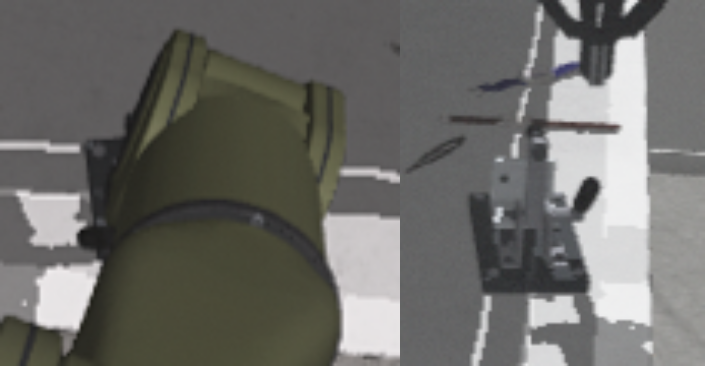

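```bash
python3 - <<'E'
from h import *
R=down(FX[2])
robot.goto(w(FX,0,-.086,.20),R); robot.move_gripper(.085); st("open")
robot.servo_line(w(FX,0,-.086,.05),feed=.15); st("mid")
robot.servo_line(w(FX,0,-.086,.020),feed=.06); st("low")
robot.move_gripper(.045,f_grip=40); st("grip")
robot.servo_line(w(FX,0,-.086,.030),feed=.05); st("lift10")
robot.servo_line(w(FX,0,-.086,.13),feed=.12); st("lift")
robot.pause(.1); im2=robot.capture("side");im=robot.capture("top")
cv2.imwrite("pics/lift.png",np.hstack([cv2.resize(im[180:290,260:380,::-1],(400,366)),cv2.resize(im2[110:230,260:360,::-1],(305,366))]))
E
```

```text
open t12.0 [ 0.4937 -0.2922  0.2   ] F [0.0908 0.0469 0.33  ] gap 0.0852 ff 0.0
mid t13.1 [ 0.4943 -0.2926  0.0508] F [-0.2496 -0.181  -0.5375] gap 0.0848 ff 0.0
low t13.8 [ 0.4936 -0.2922  0.0198] F [0.1049 0.3403 1.6058] gap 0.0850 ff 0.0
grip t14.1 [ 0.4939 -0.2925  0.0205] F [-0.8629  0.0035  3.9183] gap 0.0636 ff 44.3
lift10 t14.4 [ 0.4939 -0.2922  0.0303] F [ 0.2258  0.802  -1.792 ] gap 0.0635 ff 44.3
lift t15.4 [ 0.4931 -0.2919  0.1293] F [-0.5225 -0.4407 -2.1366] gap 0.0635 ff 44.3
```

View pics/lift.png

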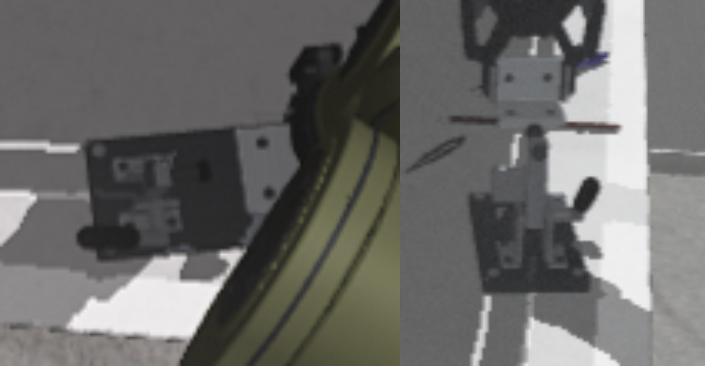

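```bash
python3 - <<'E'
from h import *
a=HO[2]+np.pi/2; p=np.array([.475,0.0])
robot.servo_line(w(FX,0,-.086,.20),feed=.2)
robot.goto([*p,.20],down(a)); st("over")
robot.servo_line([*p,.04],feed=.15); st("low0")
robot.servo_line([*p,.008],feed=.06); st("low1")
for z in (.006,.0045,.003,.0015):
    robot.servo_line([*p,z],feed=.03); st("z")
    if robot.state()["contact_force"][2]>2: break
robot.move_gripper(.085); robot.pause(.3); st("rel")
robot.servo_line([*p,.13],feed=.15); 
robot.goto([.40,-.16,.2],down(HO[2])); st("clear")
v=[]
for c in("top","side"):
    im=robot.capture(c);cv2.imwrite(f"pics/{c}1.png",im[:,:,::-1])
    for l in("bracket_mid","bracket_leg"):
        print(c,l,[(np.round(d["uv"],1),round(d["score"],2)) for d in robot.pinpoint(l,c)[:4]])
    for d in robot.silhouettes("bracket_mid",c)[:4]: print(c,d["rect"],d["score"])
a=cv2.imread("pics/top1.png")[180:280,110:310];b=cv2.imread("pics/side1.png")[130:330,240:360]
o=np.zeros((600,760,3),np.uint8);o[:300,:400]=cv2.resize(a[:, :133],(400,300));o[300:,:400]=cv2.resize(a[:,67:],(400,300));o[:,400:]=cv2.resize(b,(360,600));cv2.imwrite("pics/pl.png",o)
E
```

```text
over t17.3 [ 0.4753 -0.002   0.1997] F [ 0.9412 -1.0723 -0.8902] gap 0.0633 ff 44.4
low0 t18.5 [ 0.4755 -0.0002  0.0406] F [-0.3771  0.1335 -1.4921] gap 0.0634 ff 44.4
low1 t19.2 [0.4748 0.     0.0078] F [ 0.0662 -0.5167 -1.6891] gap 0.0635 ff 44.4
z t19.4 [ 0.4751 -0.      0.0061] F [-0.3055  0.4975 -1.7448] gap 0.0636 ff 44.4
z t19.7 [ 0.4751 -0.      0.0045] F [-0.199  -0.303  -1.2072] gap 0.0634 ff 44.5
z t19.9 [ 0.4751 -0.      0.0044] F [-2.0937  1.3386 15.5487] gap 0.0634 ff 45.9
rel t20.6 [ 0.475  -0.      0.0029] F [-0.6172 -0.2348  0.0587] gap 0.0852 ff 0.0
clear t22.3 [ 0.4004 -0.159   0.1994] F [-0.2944  0.3303 -0.1573] gap 0.0848 ff 0.0
top bracket_mid [(array([230.3, 240. ]), 0.77)]
top bracket_leg [(array([236.1, 230.4]), 0.63)]
top [220.8, 226.9, 243.9, 252.4] 0.74
top [123.1, 213.3, 190.7, 250.7] 0.65
side bracket_mid [(array([307. , 226.3]), 0.85)]
side bracket_leg [(array([298.7, 226.5]), 0.73)]
side [296.6, 211.0, 322.2, 245.5] 0.66
side [285.2, 150.3, 322.9, 205.8] 0.43
```

View pics/pl.png

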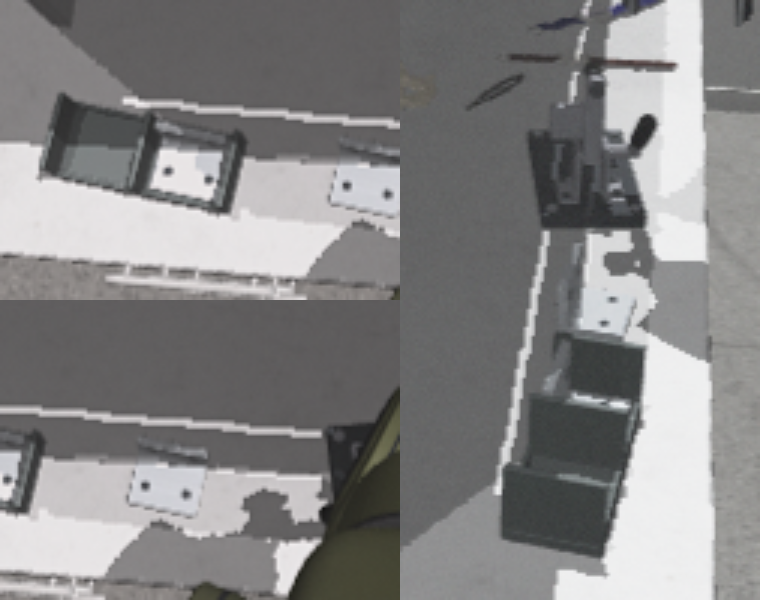

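```bash
cat > grad.py <<'E'
from fit import *
BR=[box(-32,32,-28,28,-26,-18),box(-32,32,-28,-20,-26,26)]
BD=HB+[box(-28,28,-72,-8,10,18),box(20,28,-72,-8,10,62)]
W={"top":(90,180,270,280),"side":(240,190,360,340)}
G={}
for c in W:
    im=cv2.imread(f"pics/{c}1.png");g=np.zeros((384,512))
    for k in range(3):
        b=cv2.GaussianBlur(im[:,:,k].astype(float),(0,0),.8);g=np.maximum(g,np.hypot(cv2.Sobel(b,-1,1,0),cv2.Sobel(b,-1,0,1)))
    G[c]=np.sqrt(np.minimum(g,200))
def gfit(B,cams,p0,it=3):
    def cost(d):
        p=np.array(list(p0));p[:3]+=np.array(d)*[.004,.004,.04];e=0
        for c in cams:
            m=(render(c,B,p,W[c])>.02)
            u0,v0,u1,v1=W[c]
            M=cv2.resize(render(c,B,p,W[c]).astype(np.float32),None,fx=4,fy=4,interpolation=cv2.INTER_LINEAR)
            cs,_=cv2.findContours((M>.5).astype(np.uint8),0,cv2.CHAIN_APPROX_NONE)
            q=max(cs,key=len)[:,0].astype(np.float32);q=(q+.5)/4-.5
            e-=cv2.remap(G[c].astype(np.float32),q[:,0]+u0,q[:,1]+v0,cv2.INTER_LINEAR).mean()
        return e
    best=None
    for s in ([[0,0,0],[1,0,0],[0,1,0],[0,0,1]],[[-1,-1,0],[1,0,0],[0,1,0],[0,0,-1]],[[1,1,0],[-1,0,0],[0,-1,0],[0,0,1]]):
        r=minimize(cost,[0,0,0],method="Nelder-Mead",options=dict(initial_simplex=s,maxiter=80))
        if best is None or r.fun<best.fun: best=r
    return np.array(p0[:3])+best.x*[.004,.004,.04],best.fun
a=HO[2]+np.pi/2
def draw(im,c,B,p):
    for b in B:
        q=np.array([proj(c,X) for X in place(b,p)]);q=(q+.5)*4-.5
        for i in range(8):
            for j in(1,2,4):
                if i&j==0: cv2.line(im,tuple(q[i].round().astype(int).tolist()),tuple(q[i|j].round().astype(int).tolist()),(0,0,255),1)
if __name__=="__main__":
    k=np.array([.475,0])+.016*np.array([-np.sin(a),np.cos(a)]);print("bracket kin",k,a)
    bf={}
    for cams in(("top",),("side",),("top","side")):
        b=gfit(BR,cams,[*k,a,.026]);h=gfit(BD,cams,[.461,.202,-.14]);print(cams,"bracket",*b,"holder",*h);bf[cams]=(b[0],h[0])
    v=[]
    for c in("top","side"):
        im=cv2.resize(cv2.imread(f"pics/{c}1.png"),None,fx=4,fy=4,interpolation=2)
        B,H=bf[(c,)];draw(im,c,BD,H);draw(im,c,BR,[*B,.026]);v.append(im)
    o=np.zeros((600,800,3),np.uint8);o[:280,:500]=v[0][820:1100,450:950]
    o[290:570,:500]=v[0][820:1100,550:1050]
    o[:,520:800]=cv2.resize(v[1][760:1360,1060:1340],(280,600));cv2.imwrite("pics/g.png",o)
E
python3 grad.py
```

```text
bracket kin [0.4592 0.0022] 1.4307963267948964
('top',) bracket [0.4497 0.0019 1.3476] -9.237247467041016 holder [ 0.46    0.2036 -0.1427] -12.8175630569458
('side',) bracket [0.4579 0.0007 1.4104] -9.46791934967041 holder [ 0.4616  0.1995 -0.1246] -12.691217422485352
('top', 'side') bracket [0.454  0.0018 1.5349] -17.927703857421875 holder [ 0.4608  0.2014 -0.1234] -24.98558807373047
```

View pics/g.png

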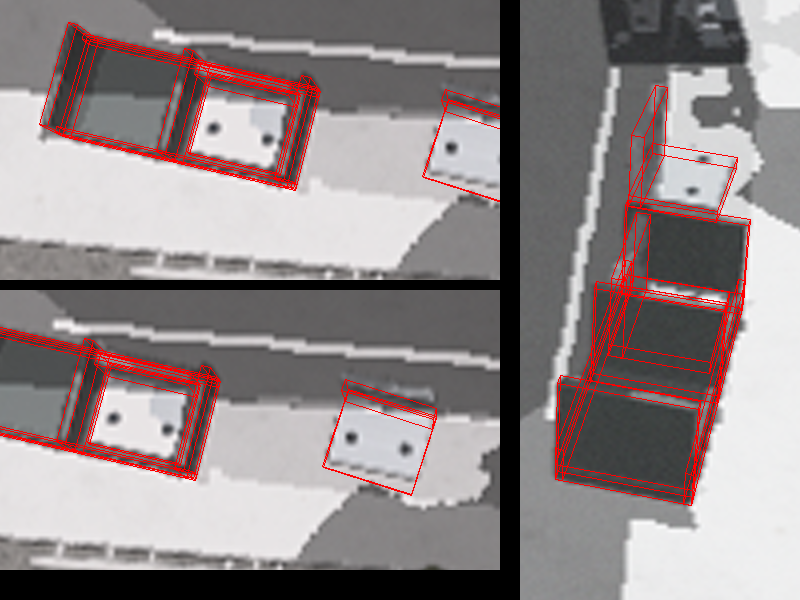

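```bash
sed -i 's/HO=np.array.*/HO=np.array([.4613,.2025,-.133])/' h.py; python3 - <<'E'
from h import *
g=np.array([.4829,-.0011]);R=down(-.14)
robot.goto([*g,.15],R); robot.move_gripper(.045); st("over")
robot.servo_line([*g,.06],feed=.15)
robot.servo_line([*g,.018],feed=.08); st("low")
robot.move_gripper(0.0,f_grip=45); st("grip")
robot.servo_line([*g,.028],feed=.05); st("up")
if robot.state()["finger_gap"]<.005: raise SystemExit("missed")
robot.servo_line([*g,.13],feed=.15)
t=w(HO,.024,.040,0)[:2]
robot.servo_line([*t,.13],feed=.15,attitude=down(HO[2]))
robot.servo_line([*t,.065],feed=.12); st("above pocket")
v=[]
im=robot.capture("side");im2=robot.capture("top")
cv2.imwrite("pics/ab.png",np.hstack([cv2.resize(im[210:330,250:350,::-1],(400,480)),cv2.resize(im2[190:270,110:200,::-1],(400,356))[:356].repeat(1,0) if 0 else cv2.resize(im2[180:276,110:190,::-1],(400,480))]))
E
```

```text
over t24.0 [ 0.4829 -0.0015  0.1502] F [-0.282   0.5781 -0.4282] gap 0.0447 ff 0.0
low t25.4 [ 0.4829 -0.0011  0.0181] F [ 0.4448 -0.2852 -0.0672] gap 0.0448 ff 0.0
grip t25.8 [ 0.4829 -0.001   0.0184] F [-1.2044  0.1733  4.3267] gap 0.0074 ff 47.1
up t26.2 [ 0.4832 -0.0011  0.0283] F [ 0.0674 -0.4973 -2.0783] gap 0.0072 ff 46.1
above pocket t29.4 [0.4908 0.2388 0.0653] F [ 0.934   0.4559 -1.8918] gap 0.0073 ff 46.1
```

View pics/ab.png

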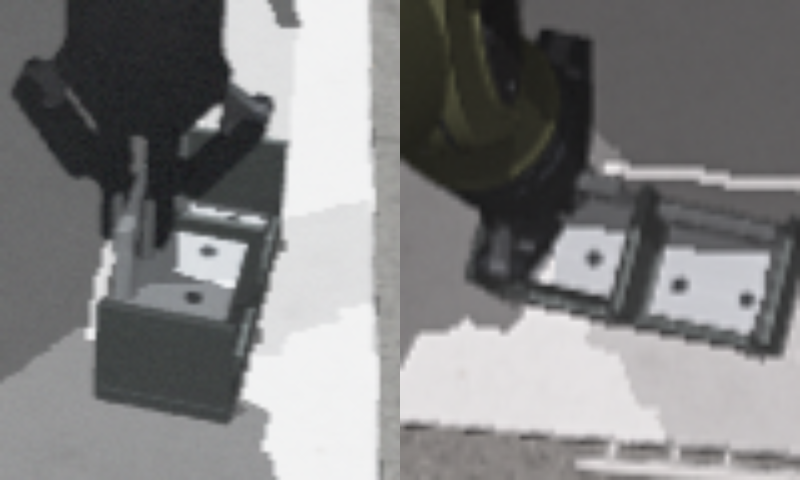

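```bash
python3 - <<'E'
from h import *
p=robot.state()["eef_pos"];t=w(HO,.024,.040,0)[:2]
for z in (.050,.042,.038,.035,.033,.031,.030,.029,.028,.027):
    robot.servo_line([*t,z],feed=.05); F=robot.state()["contact_force"]; st(z)
    if F[2]>5 or np.hypot(F[0],F[1])>8: break
E
```

```text
0.05 t30.0 [0.4901 0.2388 0.0496] F [ 0.764  -0.2749 -1.8654] gap 0.0076 ff 46.1
0.042 t30.3 [0.4901 0.2389 0.0416] F [-0.8524  0.0329 -1.8843] gap 0.0069 ff 46.1
0.038 t30.6 [0.4902 0.2389 0.0378] F [-0.2197  0.5687 -2.233 ] gap 0.0073 ff 46.1
0.035 t30.8 [0.4903 0.2389 0.0348] F [-0.1063  0.1743 -1.3976] gap 0.0074 ff 46.1
0.033 t31.1 [0.4903 0.2389 0.0329] F [ 0.2185  0.2774 -2.0246] gap 0.0074 ff 46.1
0.031 t31.3 [0.4903 0.2389 0.0309] F [-0.3753 -0.1422 -0.2842] gap 0.0074 ff 46.1
0.03 t31.6 [0.4903 0.2389 0.0299] F [ 0.1013 -0.7373 -2.0924] gap 0.0076 ff 46.1
0.029 t31.8 [0.4904 0.2389 0.029 ] F [-0.7339 -0.661  -2.369 ] gap 0.0071 ff 46.1
0.028 t32.1 [0.4905 0.239  0.0284] F [-0.5579 -0.1265  4.2425] gap 0.0073 ff 47.0
0.027 t32.3 [0.4906 0.239  0.0284] F [-2.0416 -0.8457 14.8274] gap 0.0077 ff 48.5
```

```bash
python3 - <<'E'
from h import *
t=w(HO,.024,.040,0)[:2]
robot.servo_line([*t,.028],feed=.05)
robot.move_gripper(.036); robot.pause(.4); st("rel")
robot.servo_line([*t,.08],feed=.08); robot.servo_line([*t,.20],feed=.2)
robot.goto(w(FX,-.04,.117,.20),down(FX[2])); robot.move_gripper(0.0); st("above")
robot.servo_line(w(FX,-.04,.117,.108),feed=.12); st("low")
for ph in (46,30,15,0,-12,-22,-30,-36):
    p=np.radians(ph); d=.015 if ph>0 else .008
    robot.servo_line(w(FX,-.04,.015+.092*np.sin(p)+.018,.060+.092*np.cos(p)-d),feed=.1); st(ph)
robot.servo_line(robot.state()["eef_pos"]+[0,0,.08],feed=.2)
robot.goto([.36,.0,.30],down(0)); robot.pause(.3); st("end")
v=[]
for c in("top","side"):
    im=robot.capture(c)
    for l in("bracket_mid","bracket_leg","handle_tip","pocket_free"):
        print(c,l,[(np.round(d["uv"],1),round(d["score"],2)) for d in robot.pinpoint(l,c)[:3]])
    v.append(im[:,:,::-1])
print("expect",proj("top",w(HO,0,.04,.036)),proj("side",w(HO,0,.04,.036)))
o=np.zeros((600,800,3),np.uint8);o[:300,:400]=cv2.resize(v[0][195:270,110:210],(400,300));o[300:,:400]=cv2.resize(v[0][195:270,265:365],(400,300));o[:,420:780]=cv2.resize(v[1][120:320,240:360],(360,600));cv2.imwrite("pics/fin.png",o)
E
```

```text
rel t33.3 [0.4904 0.239  0.028 ] F [ 0.2192  0.4474 -0.2886] gap 0.0359 ff 0.0
above t36.6 [ 0.4193 -0.0989  0.2   ] F [-0.335   0.0477  0.3683] gap -0.0002 ff 0.0
low t37.5 [ 0.4194 -0.0993  0.1084] F [ 0.5279 -0.2511  0.5634] gap -0.0000 ff 0.0
46 t37.9 [ 0.4226 -0.1171  0.1094] F [-0.25    0.0451  0.6285] gap -0.0000 ff 0.0
30 t38.3 [ 0.4261 -0.1367  0.1248] F [-0.1371  1.7345 -0.9047] gap 0.0000 ff 0.2
15 t38.7 [ 0.4295 -0.1588  0.1337] F [-0.71    0.5732 -0.5702] gap -0.0003 ff 0.0
0 t39.1 [ 0.4336 -0.1818  0.1439] F [-0.2221 -0.1686  0.0758] gap 0.0000 ff 0.0
-12 t39.4 [ 0.4367 -0.2007  0.1417] F [-0.6185 -0.3424  0.0928] gap -0.0002 ff 0.0
-22 t39.7 [ 0.4394 -0.2159  0.1371] F [-0.3839  0.2169 -0.3849] gap 0.0006 ff 0.0
-30 t40.0 [ 0.4414 -0.2274  0.1315] F [-0.7043  0.3552 -0.1334] gap -0.0000 ff 0.0
-36 t40.2 [ 0.4429 -0.2356  0.1262] F [-0.0487  0.8277 -0.2797] gap -0.0001 ff 0.0
end t42.1 [ 0.3602 -0.0006  0.2997] F [0.5139 0.4987 0.1101] gap -0.0001 ff 0.0
top bracket_mid [(array([142.8, 227.5]), 0.75)]
top bracket_leg [(array([147.9, 219.1]), 0.92), (array([173.5, 234.7]), 0.19)]
top handle_tip [(array([171.2, 236.8]), 0.73), (array([335.4, 248. ]), 0.7)]
top pocket_free [(array([142. , 227.9]), 0.85)]
side bracket_mid [(array([296.7, 286.1]), 0.52)]
side bracket_leg [(array([284.5, 284.6]), 0.81)]
side handle_tip [(array([297.7, 283.3]), 0.72), (array([318.4, 150.3]), 0.66)]
side pocket_free [(array([296.6, 284.7]), 0.77)]
expect [143.7068 227.5166] [295.0449 286.0886]
```

View pics/fin.png

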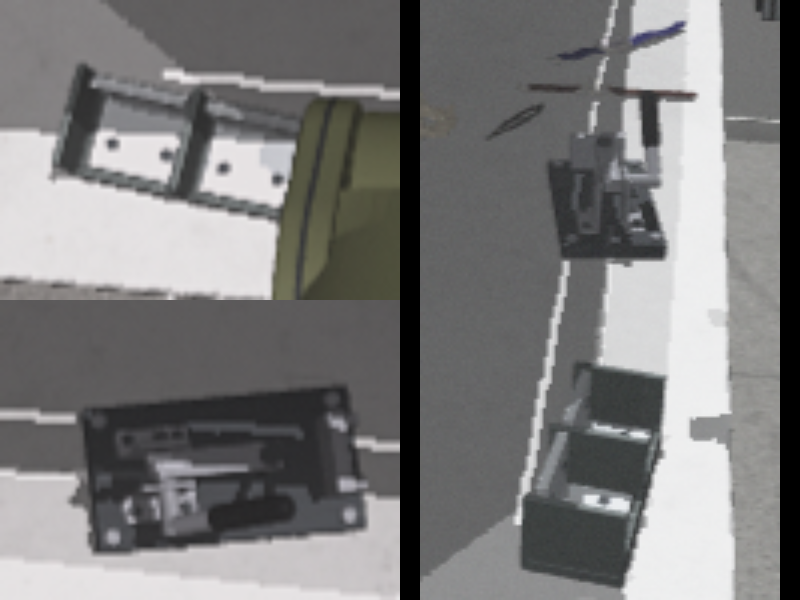

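Both brackets sit alike in the holder (new one at about (142,227) in the top picture). The clamp handle leans back to -y as at the start, tip at about (335,248), so the clamp is shut.

```bash
python3 -c "
from rig import robot
print(robot.close_job())"
```

```text
the job is handed in; nothing more can be done
None
```

The job is handed in after about 42 s on the robot's clock: the bracket sits released and flat in the empty pocket, facing the same way as the finished one, and the clamp is folded shut; the judge returned no verdict, so this rests on the last camera pictures and the force readings.

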